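Clamp an arm link in the rack-and-pinion vise

TASK

Clamp the blue link bar in the vise for drilling: first slide it along the vise bed until its end is against the brass end stop, then turn the red-handled crank clockwise so that the orange-faced moving jaw presses the bar tightly against the fixed jaw. Leave the bar lying flat, still against the stop and firmly held, let go of the crank, and do not disturb the other things on the bench.

Things in the scene. Friction and masses are not known exactly. Their poses are not given: they have to be found in the camera images.
- vise: Grey bench vise, fixed. Base plate 220 x 300 x 20 mm (x -120 to +100, y -210 to +90 mm in its frame); origin on the bench surface, z up; vise positions below are in this frame, mm. Plate top z 20 is the bed. Fixed jaw: dark steel, x -20 to +60, face at y +50, top z 50. The moving jaw closes along +y. A properly clamped bar has its centre at x +20, y +30, z 38.
- link_center (a point): Centre of the loose blue aluminium link bar, 110 (its x) x 40 (y) x 36 mm (z), a brass bush near each end, 0.3 to 0.5 kg. It lies on the bed between the open jaws, within 0.1 rad of the vise's x, 35 to 65 mm short of the stop; its -x end sticks out 50 to 80 mm past the jaws' -x ends (still 15 mm when seated) and can be pushed to +x with shut fingers.
- stop_face (a point): Middle of the face of the brass end stop, at vise x +75, y +27, z 33 mm; the face looks to the vise's -x, spans y +2 to +52, its top is at z 46. It stops the bar's motion to +x.
- jaw: Moving jaw, dark steel, 80 mm long, vise x -20 to +60, with a soft orange facing 12 mm thick that gives up to 6 mm at 2.5 N/mm; top z 50; origin in the middle of the uncompressed facing, at bed height; axes parallel to the vise's. It travels along the vise's +y, 12 mm per radian of crank (brass rack and pinion). The facing meets the properly seated bar at vise y +10 mm.
- crank (a joint): Crank angle about a vertical axis, rad: 0 = jaw fully open; grows clockwise seen from above, closing the jaw (facing at vise y = -44 + 12 x angle, mm). Starts at 0 to 1.5; the facing meets the seated bar at about 4.5 and is fully squeezed at 5.0, where it stops hard. 4.8 to 5.0 is a tight clamp (5 N = 4.67). Takes 3 to 4 N at the red grip, 6 to 7 N at the end; stays where left.
- crank_axis (a point): Point on the crank's vertical axis at the crank arm's mid-height: vise x +20, y -130, z 78 mm. The steel arm, 18 mm wide, 10 mm thick, top z 83, reaches 65 mm from it; at crank angle 0 it points along the vise's +x.
- grip_mid (a point): Middle of the red upright grip on the crank arm, 60 mm from the crank axis. Round, 20 to 26 mm in diameter, 47 mm tall, z 84 to 131 mm; this point at z 108. It spins freely about its own vertical axis, so it can be pinched from above, or pushed, round the circle without turning the hand.
- motor_center (a point): Bystander: grey and black gear motor standing upright, 38 mm in diameter, 88 mm tall; this is its centre. Leave alone.
- driver: Bystander: screwdriver with orange handle lying on the bench. Leave alone.
- oil_center (a point): Bystander: yellow bottle with a red cap, 50 mm in diameter, 120 mm tall, standing; this is its centre. Leave alone.
- link: The blue link bar itself; origin in the middle of its underside, x along its length, z up.

How it is judged (in metres and radians):
On the way, in this order (a step that is already met when the one before it is completed fails the run):
1. the bar's end is against the end stop (within 4 mm), the bar lying on the bed (x of link_center in the frame of vise between 0.016 and 0.024 m and z of link_center in the frame of vise between 0.034 and 0.041 m and angle between link_center's own z axis and vertical below 0.06 rad), for 0.2 s.
2. the moving jaw, driven by the crank, presses on the seated bar with more than 5 N (x of link_center in the frame of vise between 0.016 and 0.024 m and contact force between jaw and link above 5 N), for 0.3 s.
At the end, for the whole second after the job is handed in: The bar lies flat on the bed (tilt under 0.06 rad), its end within 4 mm of the end stop, against the fixed jaw within 3 mm and parallel to it within 0.04 rad; the moving jaw still presses on it with more than 5 N, everything at rest (all of step 2 and y of link_center in the frame of vise between 0.027 and 0.033 m and z of link_center in the frame of vise between 0.034 and 0.041 m and angle between link_center's own z axis and vertical below 0.06 rad and angle between the x axis of link_center and the x axis of vise, either way round below 0.04 rad and linear speed of link below 0.01 m/s and velocity of joint crank below 0.05 rad/s); the robot touches nothing.
It fails at once if the gear motor is moved more than 25 mm (distance of motor_center from where it was at the start of the episode above 0.025 m).
It fails at once if the screwdriver is moved more than 25 mm (distance of driver from where it was at the start of the episode above 0.025 m).
It fails at once if the oil bottle is moved more than 25 mm (distance of oil_center from where it was at the start of the episode above 0.025 m).
It also fails if it takes over 61 s, if anything falls off the work surface, if the arm or the gripper's body presses on something with over 40 N, if the wrist force passes 120 N, or if a joint passes its speed limit or range.

ROBOT

A 6-joint arm with a two-finger parallel gripper is mounted at the origin on the work surface. World frame = base frame: x ahead of the robot, y to its left, z up, the work surface at z = 0. Lengths are in mm, angles in rad, forces in N, time in s.
With the tool pointing down it reaches from about 350 to 875 mm from the base axis. Payload 4.2 kg.
Tool frame: the origin (TCP) lies midway between the tips of the shut fingers; the grasp point (between the pads) lies 19 mm behind it (arm.tcp_to_grasp is the distance from the TCP to the grasp point, in mm); z points along the fingers, y is the line along which they close (so a half turn about z gives the same grasp; the last joint's range is limited). The gripper opens to 85 mm and grips with 20 to 120 N. Pads are 22 mm wide; open, the fingers measure 114 mm over their backs; the gripper's body (76 mm by 85 mm) begins 54 mm behind the grasp point. The pads swing forward as they close: fully open they stand 13 mm farther back than shut.
Start: joints at [-0.896, 0.385, 0.008, 0, -1.194, -0.259], TCP at [252.464, -571.718, 206.012] pointing down, gripper open.
Joint ranges: [-3.14, 3.14], [-1.21, 2.06], [-1.07, 1.41], [-3.16, 2.05], [-2.99, -0.16], [-3.1, 3.1]. Speed limits (rad/s): [2.79, 2.79, 3.14, 3.14, 3.14, 3.14].

INTERFACE

Orientations are given as a unit quaternion [x, y, z, w].
In Python, from bench import arm, imaging, job, models gives the robot as it stands.
- The arm moves only by the tool arm_command, never from a script. Its argument "rows" is a list of rows, each an object with "grip": the opening, from 0 (shut) to 1 (fully open); "linear": the shift along the tool's x, y, z in mm, a list of three; "rot": the turn, a rotation vector about the tool's x, y, z in rad, a list of three. In form: [{"grip": grip, "linear": [tx, ty, tz], "rot": [rx, ry, rz]}, ...]. A call has 1 to 10 rows; each row is the pose to reach, as a shift and turn from the pose commanded when the call began, along the tool's axes at that moment; what a row does not reach only later rows make up. A row lasts 1/8 s, in which the tool goes at most 62.5 mm and 10.7 degrees, less where a joint would pass 70% of its speed; a pose out of reach is approached as far as the arm can. A call with a gripper value outside its range is refused whole. The fingers move at their own pace and stop on an object; the grip force is fixed at half the most. Time passes only in rows, so rows that repeat a pose let the fingers close. It gives the time, the measured TCP pose, the force, the opening and the grip force at its end, in the units of the state.
- arm.read_state(): the state, without advancing time (a new reading comes with each control period).
- imaging.get_image(name): name is "side" or "top" or "wrist"; returns a dict with "frame" (384x512x3 uint8, red, green, blue), "fx", "fy", "cx", "cy" (pixels), "extrinsics" (4x4, takes a point from world to camera coordinates); the wrist camera has in their place "T_tool_cam" (4x4, takes a point from camera to tool coordinates, whose origin is the TCP and whose axes are the flange's). Camera axes: x right, y down, z forward; pixel columns grow to the right and rows downward; lengths in mm; the calibration is good to about 2 mm. A picture is of the moment at which its call begins: read the wrist's pose just before it. There is no depth.
- job.job_done(): hands the job in; it is judged then, once.
Trained networks look in a picture, given as the dict that the camera call returned (one of the last four; its "shot" number tells which), for a name from the list of things; names that differ only in an ending like _2 or _b are one class to them, and where a whole thing is asked for, a point or a joint stands for the part that bears it (a point fixed in the world has none). Each returns a list of dicts, best first, with "score" (0 to 1); they miss things now and then, are a little off and sometimes report something else, mostly with a low value. They report only what shows in the picture. A call takes as long as a camera call.
- models.spot_in(picture, query): "rect" ([left, top, right, bottom] in pixels, round what is visible of it).
- models.tip_of(picture, query): "pixel" ([column, row] in pixels: a listed point, or the origin of a listed thing).
The state is a dict: "clock": time; "joints": joint angles; "joint_vel": joint speeds; "joint_efforts": joint torques, N m; "position": TCP position; "ee_rot": TCP orientation; "contact_force": force on the tool from outside, world axes, zero at the start; "wrist_torque": the same for the moment, N m; "gripper_width": finger opening in mm; "grasp_force": force on a finger pad.
Only numpy, scipy, OpenCV 4.12 (cv2) and the standard library are available. Lean on these libraries where they do the work, as an engineer would, in place of code of your own. Each camera call takes 0.05 s, during which the arm holds its last target. There are 200 camera calls.

## Working session

There is one attempt and no reset: what is moved stays moved. The work goes in short steps, Python scripts to look and compute and a tool call to move; the robot and the scene stay as the last step left them, time stands still between calls to the robot, and variables do not carry over. Pictures are saved under pics/ and viewed, at most 13 in all, crops included, and the job is handed in when it is done.

Besides the shell and the picture viewer there is one more tool, called after "Call:" by a JSON object that holds its "name" and its "arguments". arm_command: Moves the arm, as the interface text tells. Its arguments: {"type":"object","properties":{"rows":{"type":"array"}},"required":["rows"]}

```bash
mkdir -p pics; cat > h.py <<'E'
import numpy as np, cv2
from scipy.spatial.transform import Rotation as R
from bench import arm, imaging, job, models
def ray(p,px):
    E=np.array(p['extrinsics']);d=np.array([(px[0]-p['cx'])/p['fx'],(px[1]-p['cy'])/p['fy'],1.])
    return -E[:3,:3].T@E[:3,3], E[:3,:3].T@d
def at_z(p,px,z):
    o,d=ray(p,px);return o+d*(z-o[2])/d[2]
def tri(obs):
    A=np.zeros((3,3));b=np.zeros(3)
    for p,px in obs:
        o,d=ray(p,px);d=d/np.linalg.norm(d);M=np.eye(3)-np.outer(d,d);A+=M;b+=M@o
    return np.linalg.solve(A,b)
def save(p,n): cv2.imwrite('pics/'+n,p['frame'][:,:,::-1])
def proj(p,X):
    E=np.array(p['extrinsics']);c=E[:3,:3]@np.array(X)+E[:3,3]
    return [p['fx']*c[0]/c[2]+p['cx'],p['fy']*c[1]/c[2]+p['cy']]
E
python3 - <<'E'
from h import *
np.set_printoptions(precision=1,suppress=True)
t=imaging.get_image('top');s=imaging.get_image('side')
save(t,'t1.png');save(s,'s1.png')
for q in ['vise','link_center','stop_face','jaw','crank_axis','grip_mid','motor_center','oil_center','driver']:
    a=models.tip_of(t,q);b=models.tip_of(s,q)
    print(q,[(np.array(x['pixel']),round(x['score'],2)) for x in a[:2]],[(np.array(x['pixel']),round(x['score'],2)) for x in b[:2]],tri([(t,a[0]['pixel']),(s,b[0]['pixel'])]) if a and b else '')
st=arm.read_state();print(st['position'],st['ee_rot'],R.from_quat(st['ee_rot']).as_matrix())
E
```

```text
vise [(array([215. , 181.8]), 0.92)] [(array([220.2, 226.4]), 0.63)] [587.7  90.6  -1.4]
link_center [(array([205.3, 193.6]), 0.92)] [(array([222.5, 223.8]), 0.66)] [541.6 121.1  53.4]
stop_face [(array([210.9, 158.8]), 0.68), (array([207.5, 191.3]), 0.18)] [(array([195.6, 206.8]), 0.7), (array([220.7, 224.6]), 0.51)] [670.  104.5  31. ]
jaw [(array([226.4, 180.4]), 0.67)] [(array([227.6, 214.5]), 0.79)] [592.9  50.7  15.6]
crank_axis [(array([255.2, 181.3]), 0.91)] [(array([253.5, 187.5]), 0.62), (array([195.6, 206.5]), 0.46)] [583.6 -50.5  65.6]
grip_mid [(array([254.1, 163.9]), 0.44)] [(array([244.9, 172. ]), 0.56)] [632.7 -52.4  98.1]
motor_center [(array([138.1, 171.6]), 0.7)] [(array([128.2, 258.5]), 0.87)] [625.9 361.   35. ]
oil_center [(array([346.2, 236.5]), 0.76)] [(array([366. , 177.5]), 0.92)] [ 387.  -362.5   48.4]
driver [(array([357.9, 185.2]), 0.7)] [(array([332.8, 161.5]), 0.67)] [ 562.3 -428.7    3.3]
[ 252.5 -571.7  206. ] [-0.2  1.   0.   0. ] [[-0.9 -0.4  0. ]
 [-0.4  0.9  0. ]
 [-0.   0.  -1. ]]
```

View pics/t1.png

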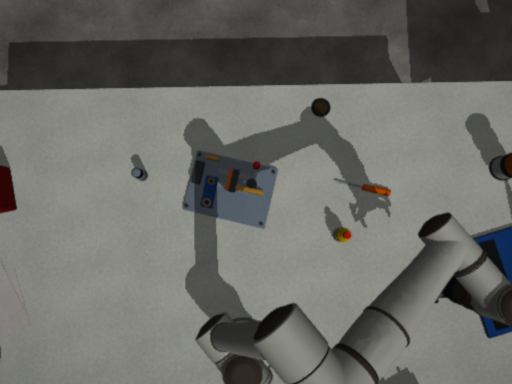

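View pics/s1.png

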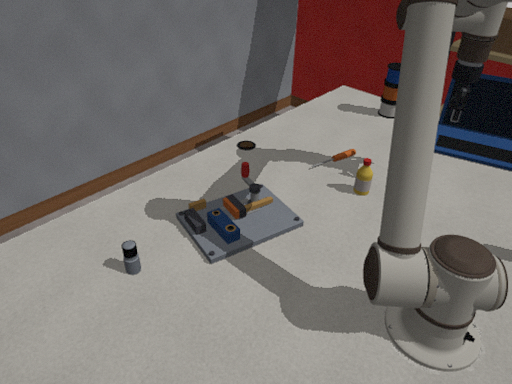

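The top view shows the vise at about (230,188), with the stop at (211,157), the bar at (209,191), the crank axis at (253,183) and the red grip at (257,166). The side view agrees. Vise yaw is about -0.2, so next I'll go above it for a close look.

```bash
cat >> h.py <<'E'
np.set_printoptions(precision=3,suppress=True)
def delta(target,yaw):
    # tool x at world yaw, tool z down; shift in current tool axes and turn
    s=arm.read_state();Rc=R.from_quat(s['ee_rot']);c,n=np.cos(yaw),np.sin(yaw)
    Rt=R.from_matrix(np.array([[c,n,0],[n,-c,0],[0,0,-1.]]))
    return Rc.inv().apply(np.array(target)-s['position']),(Rc.inv()*Rt).as_rotvec()
def wrist():
    s=arm.read_state();p=imaging.get_image('wrist')
    T=np.eye(4);T[:3,:3]=R.from_quat(s['ee_rot']).as_matrix();T[:3,3]=s['position']
    p['extrinsics']=np.linalg.inv(T@np.array(p['T_tool_cam']));return p
E
python3 - <<'E'
from h import *
print(delta([560,80,330],np.pi-.2))
p=wrist();print(p['T_tool_cam'],p['fx'])
E
```

```text
(array([-544.559,  471.983, -123.968]), array([0.   , 0.   , 0.616]))
[[   0.      -0.96    -0.278   69.516]
 [   1.       0.       0.001    0.774]
 [  -0.001   -0.278    0.96  -168.046]
 [   0.       0.       0.       1.   ]] 311.90608521432665
```

Call:
{"name": "arm_command", "arguments": {"rows": [{"grip": 0.0,"linear": [0,0,-94],"rot": [0,0,0]},{"grip": 0.0,"linear": [0,0,-94],"rot": [0,0,0]},{"grip": 0.0,"linear": [-488,470,-94],"rot": [0,0,0.616]},{"grip": 0.0,"linear": [-488,470,-94],"rot": [0,0,0.616]},{"grip": 0.0,"linear": [-488,470,-94],"rot": [0,0,0.616]},{"grip": 0.0,"linear": [-488,470,-94],"rot": [0,0,0.616]},{"grip": 0.0,"linear": [-488,470,-94],"rot": [0,0,0.616]},{"grip": 0.0,"linear": [-488,470,-94],"rot": [0,0,0.616]},{"grip": 0.0,"linear": [-488,470,-94],"rot": [0,0,0.616]},{"grip": 0.0,"linear": [-488,470,-94],"rot": [0,0,0.616]}]}}

```text
clock: 2.3
position: [437.8, -118.5, 300.6]
ee_rot: [0.1, 0.995, 0.0, 0.001]
contact_force: [1.2, -0.1, -0.7]
gripper_width: 0.0
grasp_force: 0.0
```

```bash
python3 - <<'E'
from h import *
print(delta([510,55,300],np.pi-.2))
s=arm.read_state();print(s['joints'],s['position'],s['clock'])
E
```

```text
(array([-36.304, 184.406,   0.695]), array([ 0.   ,  0.001, -0.   ]))
[ 0.096  0.026 -0.218  0.    -1.326 -1.867] [ 437.777 -118.515  300.598] 2.3
```

Call:
{"name": "arm_command", "arguments": {"rows": [{"grip": 0.0,"linear": [-36,184,0],"rot": [0,0,0]},{"grip": 0.0,"linear": [-36,184,0],"rot": [0,0,0]},{"grip": 0.0,"linear": [-36,184,0],"rot": [0,0,0]},{"grip": 0.0,"linear": [-36,184,0],"rot": [0,0,0]},{"grip": 0.0,"linear": [-36,184,0],"rot": [0,0,0]},{"grip": 0.0,"linear": [-36,184,0],"rot": [0,0,0]}]}}

```text
clock: 3.05
position: [508.9, 51.7, 300.4]
ee_rot: [0.101, 0.995, 0.0, 0.0]
contact_force: [-0.3, 0.8, -1.8]
gripper_width: 0.0
grasp_force: 0.0
```

```bash
python3 - <<'E'
from h import *
p=wrist();save(p,'w1.png');np.save('E1.npy',p['extrinsics'])
s=arm.read_state();print(s['joints'],s['position'],s['clock'])
for q,z in [('vise',0),('link_center',38),('link',20),('stop_face',33),('jaw',20),('crank_axis',78),('grip_mid',108)]:
    for a in models.tip_of(p,q)[:2]: print(q,np.array(a['pixel']),round(a['score'],2),at_z(p,a['pixel'],z))
E
```

```text
[ 0.419  0.134 -0.098  0.    -1.338 -2.191] [508.957  51.554 300.445] 3.1
vise [285.  191.5] 0.81 [588.501  92.998   0.   ]
link_center [297.6 172.6] 0.72 [552.521 113.096  38.   ]
link [295.  167.1] 0.96 [548.27  112.591  20.   ]
stop_face [302.5 245.9] 0.62 [669.357 102.739  33.   ]
jaw [256.5 204. ] 0.86 [593.051  46.147  20.   ]
crank_axis [192.3 215.2] 0.94 [571.646 -38.235  78.   ]
grip_mid [189.3 269.2] 0.74 [633.414 -52.721 108.   ]
```

View pics/w1.png

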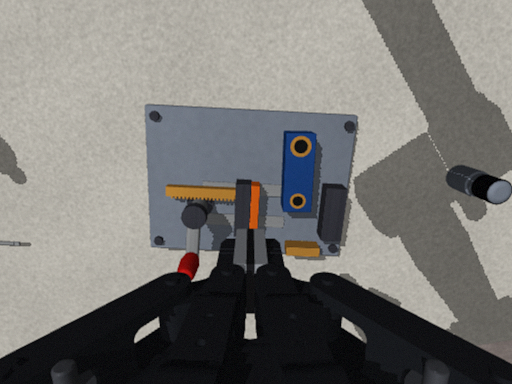

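The wrist view shows the plate corners at about (147,105), (357,116), (341,256) and (151,247). The bar top has its -x end at (283..316,131) and its +x end at (282..311,212). The jaw face is near x=259, the crank axis at (192,215) and the grip at (189,267). I'll fit the vise pose from these.

```bash
python3 - <<'E'
from h import *
from scipy.optimize import least_squares
p={'fx':311.906,'fy':311.906,'cx':256,'cy':192,'extrinsics':np.load('E1.npy')}
q=wrist();p.update({k:q[k] for k in('fx','fy','cx','cy')})
pts=[((-120,-210,20),(147,105)),((-120,90,20),(357,116)),((100,90,20),(341,256)),((100,-210,20),(151,247)),((75,27,33),(302.5,245)),((20,-130,78),(192.3,215.2)),((0,0,0),(285,191.5))]
def W(v,X):
    c,s=np.cos(v[2]),np.sin(v[2]);return [v[0]+c*X[0]-s*X[1],v[1]+s*X[0]+c*X[1],X[2]]
f=lambda v:np.concatenate([np.array(proj(p,W(v,X)))-u for X,u in pts])
r=least_squares(f,[588,91,-.2],loss='soft_l1');print(r.x,f(r.x).reshape(-1,2));np.save('V.npy',r.x)
V=r.x
def inv(w):
    c,s=np.cos(V[2]),np.sin(V[2]);d=np.array(w[:2])-V[:2];return np.array([c*d[0]+s*d[1],-s*d[0]+c*d[1]])
for u in [(283,131),(316,132),(311,212),(281,211)]: print('bar',inv(at_z(p,u,56)))
g=inv(at_z(p,(189.3,269.2),108));print('grip',g, -np.arctan2(g[1]+130,g[0]-20),np.hypot(g[1]+130,g[0]-20))
for X in [(-110,30,200),(-110,30,28),(20,30,200)]: print(X,W(V,X))
E
```

```text
[587.377  95.205  -0.252] [[-2.822 -0.511]
 [ 1.998 -0.295]
 [-2.357  0.782]
 [-0.744  1.178]
 [-0.314 -0.612]
 [ 2.359  1.494]
 [ 1.268 -0.944]]
bar [-96.858 -18.629]
bar [-97.751  24.567]
bar [13.422 29.725]
bar [ 14.063 -12.544]
grip [  81.453 -131.784] 0.02901562090056403 61.479318851746214
(-110, 30, 200) [np.float64(488.32598923634094), np.float64(151.6747746721457), 200]
(-110, 30, 28) [np.float64(488.32598923634094), np.float64(151.6747746721457), 28]
(20, 30, 200) [np.float64(614.2233432081473), np.float64(119.27328916765535), 200]
```

```bash
cat >> h.py <<'E'
def W(X):
    v=np.load('V.npy');c,s=np.cos(v[2]),np.sin(v[2]);return np.array([v[0]+c*X[0]-s*X[1],v[1]+s*X[0]+c*X[1],X[2]])
def inv(w):
    V=np.load('V.npy');c,s=np.cos(V[2]),np.sin(V[2]);d=np.array(w[:2])-V[:2];return np.array([c*d[0]+s*d[1],-s*d[0]+c*d[1]])
E
python3 - <<'E'
from h import *
for z in (120,30): print(delta(W((-125,8,z)),np.pi-.252))
E
```

```text
(array([ 56.403,  71.846, 180.168]), array([0.   , 0.   , 0.051]))
(array([ 56.413,  71.839, 270.168]), array([0.   , 0.   , 0.051]))
```

Call:
{"name": "arm_command", "arguments": {"rows": [{"grip": 0,"linear": [56,72,60],"rot": [0,0,0.051]},{"grip": 0,"linear": [56,72,120],"rot": [0,0,0.051]},{"grip": 0,"linear": [56,72,180],"rot": [0,0,0.051]},{"grip": 0,"linear": [56,72,210],"rot": [0,0,0.051]},{"grip": 0,"linear": [56,72,240],"rot": [0,0,0.051]},{"grip": 0,"linear": [56,72,260],"rot": [0,0,0.051]},{"grip": 0,"linear": [56,72,270],"rot": [0,0,0.051]},{"grip": 0,"linear": [56,72,270],"rot": [0,0,0.051]}]}}

```text
clock: 4.5
position: [468.7, 134.3, 29.9]
ee_rot: [0.125, 0.992, -0.0, -0.0]
contact_force: [0.2, 0.2, 0.3]
gripper_width: 0.0
grasp_force: 0.0
```

```bash
python3 - <<'E'
from h import *
s=arm.read_state();print(s['position'],s['clock'],inv(s['position']),s['contact_force'])
p=wrist();save(p,'w2.png')
E
```

```text
[468.742 134.341  29.884] 4.5 [-124.646    8.332] [0.248 0.196 0.273]
```

View pics/w2.png

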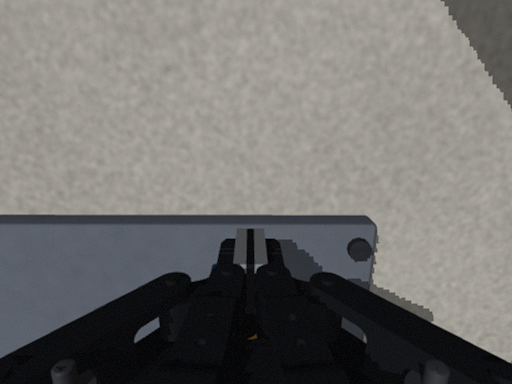

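The shut fingertips are at (250,240), just inside the plate's -x edge (row 215), and the edge is level in the picture, so the yaw is right. Now I'll push along -tool x.

Call:
{"name": "arm_command", "arguments": {"rows": [{"grip": 0,"linear": [-10,0,0],"rot": [0,0,0]},{"grip": 0,"linear": [-18,0,0],"rot": [0,0,0]},{"grip": 0,"linear": [-26,0,0],"rot": [0,0,0]},{"grip": 0,"linear": [-34,0,0],"rot": [0,0,0]},{"grip": 0,"linear": [-42,0,0],"rot": [0,0,0]},{"grip": 0,"linear": [-49,0,0],"rot": [0,0,0]},{"grip": 0,"linear": [-55,0,0],"rot": [0,0,0]},{"grip": 0,"linear": [-61,0,0],"rot": [0,0,0]},{"grip": 0,"linear": [-66,0,0],"rot": [0,0,0]},{"grip": 0,"linear": [-68,0,0],"rot": [0,0,0]}]}}

```text
clock: 5.8
position: [534.1, 117.1, 30.8]
ee_rot: [0.126, 0.992, -0.0, -0.001]
contact_force: [-5.0, 1.3, 7.0]
gripper_width: -0.3
grasp_force: 3.5
```

```bash
python3 - <<'E'
from h import *
s=arm.read_state();print(s['clock'],inv(s['position']),s['contact_force'])
for n in('top','side'):
    p=imaging.get_image(n)
    a=models.tip_of(p,'link_center')
    for x in a[:2]: print(n,x['pixel'],x['score'],inv(at_z(p,x['pixel'],38)))
E
```

```text
5.8 [-57.033   7.931] [-4.984  1.336  6.983]
top [207.9, 192.4] 0.52 [-43.139   8.505]
side [221.8, 221.9] 0.68 [-27.103   2.241]
```

```bash
python3 - <<'E'
from h import *
p=wrist();t=imaging.get_image('side')
f=cv2.resize(t['frame'][160:280,150:330],None,fx=4,fy=4)
tt=imaging.get_image('top');g=cv2.resize(tt['frame'][130:250,170:290],None,fx=3,fy=3)
c=np.zeros((480,1080+2,3),np.uint8);c[:480,:720]=f;c[:360,720:1080]=g
cv2.imwrite('pics/c3.png',cv2.resize(c,(800,355))[:,:,::-1])
E
```

```text
(no output)
```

View pics/c3.png

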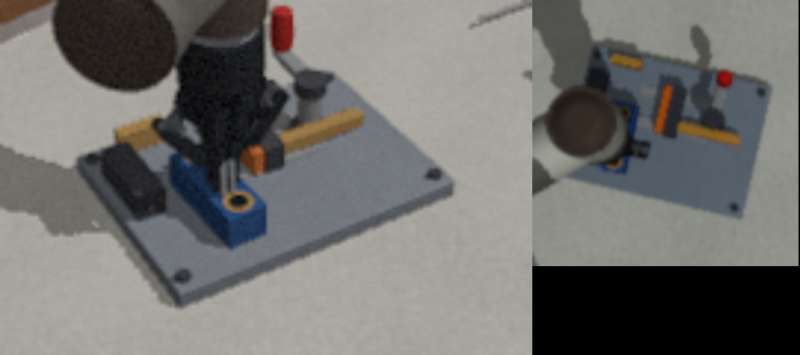

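```bash
python3 - <<'E'
from h import *
s=arm.read_state()
out=[]
for n,(x0,y0,w,h),k in (('side',(160,150,120,110),5),('top',(180,140,90,90),2)):
    t=imaging.get_image(n);f=cv2.resize(t['frame'][y0:y0+h,x0:x0+w],None,fx=k,fy=k,interpolation=cv2.INTER_CUBIC)
    P=lambda X:tuple(int(v) for v in (np.array(proj(t,X))-(x0,y0))*k+k/2)
    def box(x1,x2,y1,y2,z1,z2,col):
        for z in(z1,z2):
            q=np.array([P(W(X)) for X in((x1,y1,z),(x2,y1,z),(x2,y2,z),(x1,y2,z))]);cv2.polylines(f,[q],True,col,1)
    box(-120,100,-210,90,0,20,(0,255,0)); box(-20,60,50,80,20,50,(255,0,255)); box(-41,69,-12,28,20,56,(255,255,0))
    cv2.drawMarker(f,P(s['position']),(255,0,0),0,20,2);out.append(f)
c=np.zeros((550,780,3),np.uint8);c[:550,:600]=out[0];c[:180,600:]=out[1]
cv2.imwrite('pics/c4.png',c[:,:,::-1])
print(s['position'],s['joints'])
E
```

```text
[534.34  117.089  30.818] [ 0.512  0.447 -0.4   -0.    -0.725 -2.334]
```

View pics/c4.png

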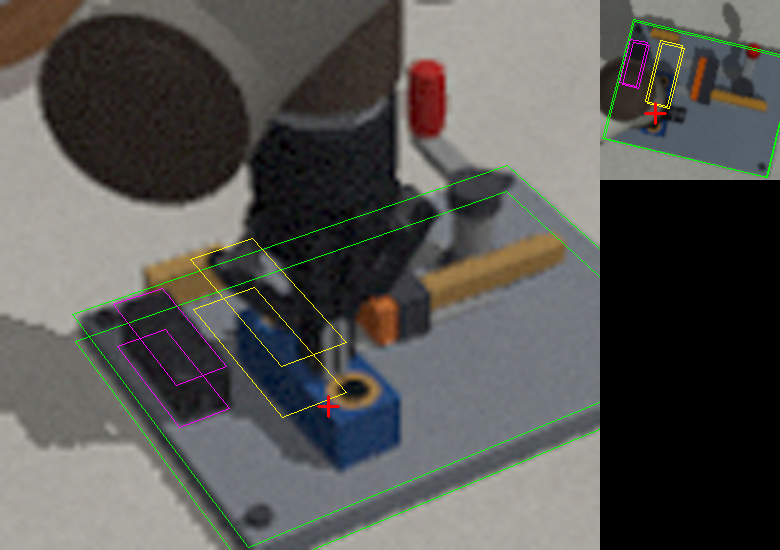

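```bash
python3 - <<'E'
from h import *
s=imaging.get_image('side');t=imaging.get_image('top');w=wrist()
a=cv2.imread('pics/s1.png');b=np.ascontiguousarray(s['frame'][:,:,::-1])
f=[cv2.resize(i[180:255,180:270],None,fx=4,fy=4,interpolation=cv2.INTER_CUBIC) for i in(a,b)]
a=cv2.imread('pics/t1.png');b=np.ascontiguousarray(t['frame'][:,:,::-1])
g=[cv2.resize(i[145:220,180:270],None,fx=4,fy=4,interpolation=cv2.INTER_CUBIC) for i in(a,b)]
cv2.imwrite('pics/c5.png',np.vstack([np.hstack(f),np.hstack(g)]))
save(w,'w3.png')
E
```

```text
(no output)
```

View pics/c5.png

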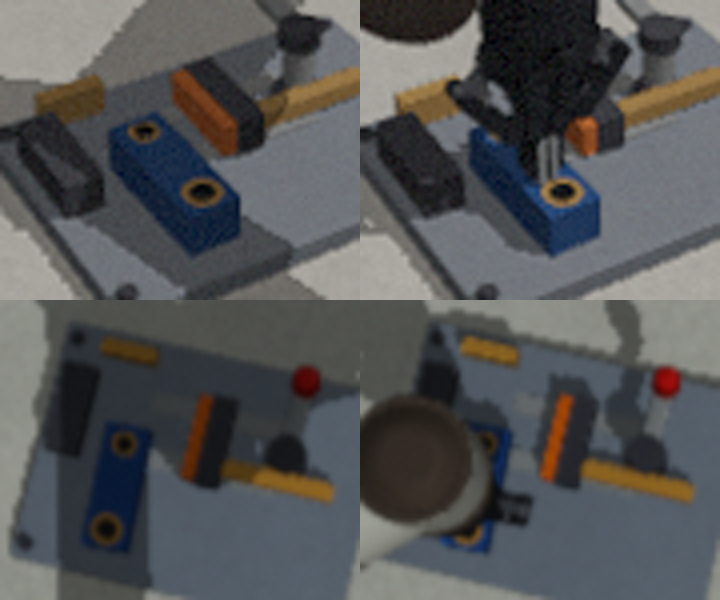

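View pics/w3.png

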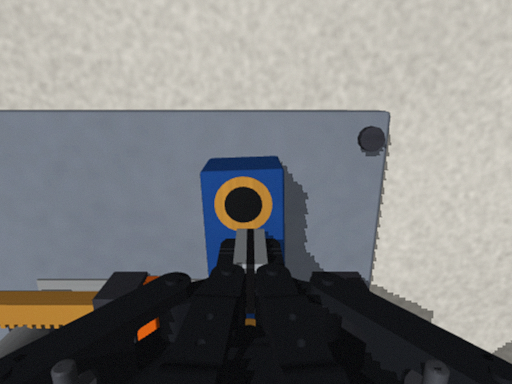

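The wrist view shows the fingers over the bar just past the -x bush (243,205). The bar hasn't moved, so the fingers were not in front of its end. I'll check numerically whether the tips are cut off compared with w2.

```bash
python3 - <<'E'
from h import *
a=cv2.imread('pics/w2.png',0);b=cv2.imread('pics/w3.png',0)
for c in(243,260): print(c,'\n',a[206:280:3,c],'\n',b[206:280:3,c])
s=arm.read_state();print(s['joint_efforts'],s['wrist_torque'],s['contact_force'],s['gripper_width'])
E
```

```text
243 
 [145 152 158  78  55  60  74  95  74  73  73  71  75  73  74  74  74  75
  74  80 128  16   7  13  11] 
 [ 23  22  19  20  20  16 142 142  95  97  96  97  97  96  99  96  98  97
  97 102 167  22  17  19  13]
260 
 [159 161 160  79  55  57  76  94  73  72  77  73  74  71  73  73  73  74
  73  79  63  11  12  13  18] 
 [ 14  15  91 138 134 134 135  66  95  97  94  96  98  99  96  97  98  97
  96 102  83  16  21  19  19]
[ -0.591 -34.203  13.554   3.11    0.822   0.001] [ 0.159  0.996 -0.017] [-3.761  0.369  4.112] -0.018110214032989434
```

Call:
{"name": "arm_command", "arguments": {"rows": [{"grip": 0,"linear": [0,0,-20],"rot": [0,0,0]},{"grip": 0,"linear": [0,0,-40],"rot": [0,0,0]},{"grip": 0,"linear": [40,0,-40],"rot": [0,0,0]},{"grip": 0,"linear": [70,0,-40],"rot": [0,0,0]},{"grip": 0,"linear": [70,0,-20],"rot": [0,0,0]},{"grip": 0,"linear": [70,0,0],"rot": [0,0,0]},{"grip": 0,"linear": [70,0,0],"rot": [0,0,0]}]}}

```text
clock: 7.28
position: [466.2, 134.2, 29.1]
ee_rot: [0.125, 0.992, -0.001, -0.001]
contact_force: [0.5, 0.1, 0.0]
gripper_width: -0.3
grasp_force: 0.0
```

```bash
python3 - <<'E'
from h import *
s=arm.read_state();X=np.array(s['position']);print(X,inv(X),s['clock'],s['contact_force'],s['gripper_width'])
out=[]
for n,k in (('side',5),('top',5)):
    t=imaging.get_image(n);u=proj(t,X);x0,y0=int(u[0])-40,int(u[1])-60
    f=cv2.resize(t['frame'][y0:y0+100,x0:x0+78],None,fx=k,fy=k,interpolation=cv2.INTER_CUBIC)
    P=lambda Y:tuple(int(v) for v in (np.array(proj(t,Y))-(x0,y0))*k+k/2)
    cv2.drawMarker(f,P(X),(255,0,0),0,14,1);cv2.drawMarker(f,P(X+[0,0,25]),(0,255,0),0,14,1)
    for Y in((-97,-16,56),(-97,24,56),(-120,90,20),(-97,24,20)): cv2.drawMarker(f,P(W(Y)),(255,0,255),1,14,1)
    out.append(f)
cv2.imwrite('pics/c6.png',np.hstack(out)[:,:,::-1])
E
```

```text
[466.198 134.21   29.133] [-127.077    7.571] 7.275 [0.53  0.089 0.01 ] -0.2967224435239409
```

View pics/c6.png

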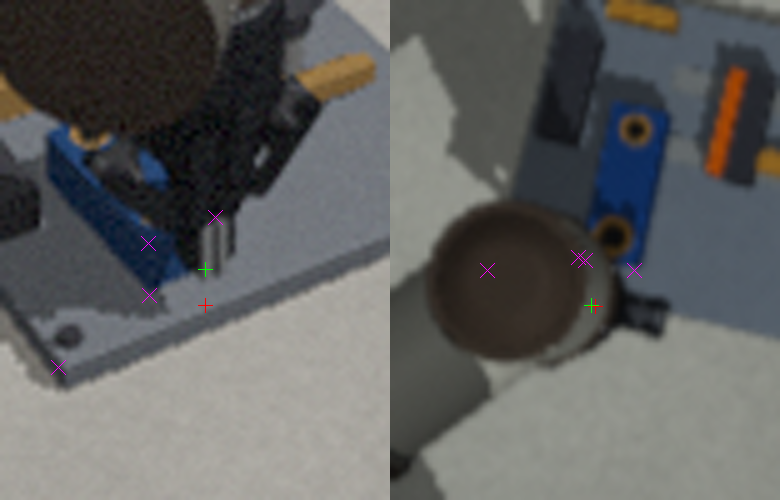

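The tip appears about 20–25 mm above the reported TCP (red cross at (205,305), tip at (213,277)). That explains the earlier ride over the bar, and the bar itself is undisturbed. I'll go 20 mm lower and push again.

Call:
{"name": "arm_command", "arguments": {"rows": [{"grip": 0,"linear": [0,0,10],"rot": [0,0,0]},{"grip": 0,"linear": [0,0,20],"rot": [0,0,0]},{"grip": 0,"linear": [0,0,20],"rot": [0,0,0]},{"grip": 0,"linear": [-8,0,20],"rot": [0,0,0]},{"grip": 0,"linear": [-14,0,20],"rot": [0,0,0]},{"grip": 0,"linear": [-20,0,20],"rot": [0,0,0]},{"grip": 0,"linear": [-26,0,20],"rot": [0,0,0]},{"grip": 0,"linear": [-32,0,20],"rot": [0,0,0]},{"grip": 0,"linear": [-38,0,20],"rot": [0,0,0]},{"grip": 0,"linear": [-42,0,20],"rot": [0,0,0]}]}}

```text
clock: 8.62
position: [506.5, 124.0, 10.1]
ee_rot: [0.126, 0.992, -0.001, -0.001]
contact_force: [-4.5, 2.5, 4.3]
gripper_width: -0.2
grasp_force: 2.8
```

```bash
cat > bar.py <<'E'
from h import *
s=arm.read_state();print(s['clock'],s['position'],inv(s['position']),s['contact_force'])
for n in('top','side'):
    p=imaging.get_image(n)
    for q,z in(('link_center',38),('stop_face',33)):
        for x in models.tip_of(p,q)[:1]: print(n,q,np.array(x['pixel']),round(x['score'],2),inv(at_z(p,x['pixel'],z)))
    im=cv2.cvtColor(p['frame'],cv2.COLOR_RGB2HSV);m=cv2.inRange(im,(105,120,30),(125,255,255));m[:150]=0;m[260:]=0;m[:,:170]=0;m[:,280:]=0
    c=cv2.findContours(m,0,2)[0]; c=[k for k in c if cv2.contourArea(k)>40]
    for k in c: print('  blue',cv2.boundingRect(k),cv2.contourArea(k))
E
python3 bar.py
```

```text
8.625 [506.485 123.982  10.083] [-85.512   7.707] [-4.537  2.539  4.335]
top stop_face [211.4 159.8] 0.85 [73.37  25.279]
  blue (205, 170, 16, 32) 235.0
side link_center [217.  220.2] 0.77 [-13.935  10.107]
side stop_face [193.5 206.7] 0.64 [80.03  36.819]
  blue (210, 221, 18, 18) 72.0
```

The bar now moves (its +x end is up about 6 px). Contact is about 6 mm ahead of the TCP, so I expect seating at TCP x of about -41.

Call:
{"name": "arm_command", "arguments": {"rows": [{"grip": 0,"linear": [-6,0,0],"rot": [0,0,0]},{"grip": 0,"linear": [-12,0,0],"rot": [0,0,0]},{"grip": 0,"linear": [-18,0,0],"rot": [0,0,0]},{"grip": 0,"linear": [-24,0,0],"rot": [0,0,0]},{"grip": 0,"linear": [-29,0,0],"rot": [0,0,0]},{"grip": 0,"linear": [-33,0,0],"rot": [0,0,0]},{"grip": 0,"linear": [-35,0,0],"rot": [0,0,0]}]}}

```text
clock: 9.8
position: [541.6, 115.6, 9.9]
ee_rot: [0.125, 0.992, -0.0, 0.0]
contact_force: [-2.7, 0.5, 0.1]
gripper_width: 0.2
grasp_force: 1.4
```

```bash
python3 bar.py
```

```text
9.8 [541.633 115.625   9.941] [-49.39    8.374] [-2.694  0.451  0.077]
top link_center [214.  174.9] 0.62 [22.215  2.57 ]
top stop_face [210.5 159.8] 0.93 [72.626 28.402]
  blue (208, 160, 15, 31) 163.0
side link_center [211.5 215.4] 0.69 [12.478 13.381]
side stop_face [195.  206.8] 0.79 [77.406 33.303]
  blue (201, 210, 20, 21) 61.0
```

Close now, so I'll push on in 2 mm steps and watch the force.

Call:
{"name": "arm_command", "arguments": {"rows": [{"grip": 0,"linear": [-2,0,0],"rot": [0,0,0]},{"grip": 0,"linear": [-4,0,0],"rot": [0,0,0]},{"grip": 0,"linear": [-6,0,0],"rot": [0,0,0]},{"grip": 0,"linear": [-6,0,0],"rot": [0,0,0]}]}}

```text
clock: 10.6
position: [543.6, 114.6, 10.3]
ee_rot: [0.126, 0.992, -0.001, -0.003]
contact_force: [-14.2, 7.1, 9.9]
gripper_width: -0.3
grasp_force: 7.4
```

Resistance is 14 N with only 2 mm of travel, so the bar is against the stop. I'll back off, go up and look.

Call:
{"name": "arm_command", "arguments": {"rows": [{"grip": 0,"linear": [12,0,0],"rot": [0,0,0]},{"grip": 0,"linear": [30,0,0],"rot": [0,0,0]},{"grip": 0,"linear": [50,0,-60],"rot": [0,0,0]},{"grip": 0,"linear": [50,0,-120],"rot": [0,0,0]},{"grip": 0,"linear": [40,-20,-180],"rot": [0,0,0]},{"grip": 0.7,"linear": [40,-40,-230],"rot": [0,0,0]},{"grip": 0.7,"linear": [40,-60,-230],"rot": [0,0,0]},{"grip": 0.7,"linear": [40,-60,-230],"rot": [0,0,0]},{"grip": 0.7,"linear": [40,-60,-230],"rot": [0,0,0]}]}}

```text
clock: 11.72
position: [493.3, 66.0, 238.9]
ee_rot: [0.125, 0.992, -0.0, -0.001]
contact_force: [-0.1, -0.7, -0.5]
gripper_width: 59.6
grasp_force: 0.0
```

```bash
python3 - <<'E'
from h import *
p=wrist();save(p,'w4.png');np.save('E4.npy',p['extrinsics'])
s=arm.read_state();X=np.array(s['position']);print(X,inv(X),s['clock'],s['gripper_width'],s['joints'])
for q,z in [('vise',0),('link_center',38),('link',20),('stop_face',33),('jaw',20),('crank_axis',78),('grip_mid',108)]:
    for a in models.tip_of(p,q)[:1]: print(q,np.array(a['pixel']),round(a['score'],2),at_z(p,a['pixel'],z),inv(at_z(p,a['pixel'],z)))
E
```

```text
[493.334  66.207 238.863] [-83.847 -51.522] 11.775 59.85822117247409 [ 0.46   0.144 -0.24   0.    -1.189 -2.282]
vise [286.5 216.5] 0.86 [590.738  94.835   0.   ] [3.347 0.479]
link_center [291.6 237.8] 0.77 [605.622  93.92   38.   ] [17.99   3.303]
link [291.6 234.2] 0.73 [609.222  95.479  20.   ] [21.087  5.71 ]
stop_face [307.  272.7] 0.76 [663.54  103.273  33.   ] [71.748 26.797]
jaw [252.2 237.1] 0.87 [600.174  42.987  20.   ] [ 25.408 -47.38 ]
crank_axis [180.  254.2] 0.84 [574.208 -37.835  78.   ] [  20.405 -132.124]
grip_mid [177.6 313.9] 0.61 [631.138 -52.301 108.   ] [  79.144 -131.944]
```

View pics/w4.png

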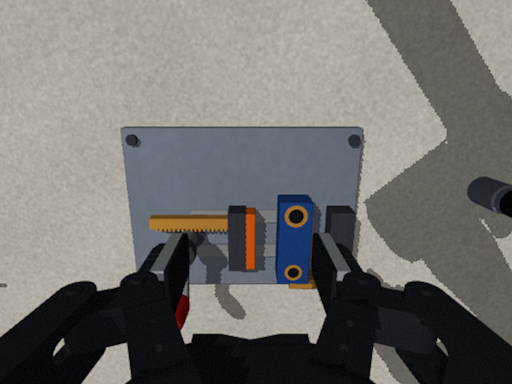

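The bar's +x end (row 284) is level with the brass stop at (302,286), so it is seated. The red grip is at (180,315), giving a crank angle of about 0. Next I'll pinch the grip.

```bash
python3 - <<'E'
from h import *
for z in(190,70): print(delta(W((80,-131,z)),np.pi-.252))
E
```

```text
(array([-163.563,  -79.79 ,   49.764]), array([-0.   , -0.   ,  0.001]))
(array([-163.605,  -79.746,  169.764]), array([-0.   , -0.   ,  0.001]))
```

Call:
{"name": "arm_command", "arguments": {"rows": [{"grip": 0.7,"linear": [-60,-30,0],"rot": [0,0,0]},{"grip": 0.7,"linear": [-110,-55,20],"rot": [0,0,0]},{"grip": 0.7,"linear": [-164,-80,40],"rot": [0,0,0]},{"grip": 0.7,"linear": [-164,-80,60],"rot": [0,0,0]},{"grip": 0.7,"linear": [-164,-80,60],"rot": [0,0,0]}]}}

```text
clock: 12.75
position: [631.5, -52.8, 177.3]
ee_rot: [0.126, 0.992, -0.001, -0.003]
contact_force: [-0.4, -0.6, -0.4]
gripper_width: 59.8
grasp_force: 0.0
```

```bash
python3 - <<'E'
from h import *
s=arm.read_state();X=np.array(s['position']);print(X,inv(X),s['clock'])
obs=[]
for n in('top','side'):
    t=imaging.get_image(n)
    for q in('grip_mid','crank_axis'):
        for x in models.tip_of(t,q)[:1]: print(n,q,np.array(x['pixel']),round(x['score'],2),inv(at_z(t,x['pixel'],108 if q[0]=='g' else 78)))
print(delta(W((80,-131,70)),np.pi-.252))
E
```

```text
[631.471 -52.813 177.338] [  79.594 -132.356] 12.75
top grip_mid [256.6 166. ] 0.53 [  76.821 -138.02 ]
top crank_axis [252.8 180.6] 0.61 [  29.399 -136.45 ]
side grip_mid [245.7 169.5] 0.52 [  74.879 -135.955]
(array([  0.863,  -0.304, 111.781]), array([0.001, 0.003, 0.002]))
```

Aligned, so down and pinch.

Call:
{"name": "arm_command", "arguments": {"rows": [{"grip": 0.7,"linear": [0,0,35],"rot": [0,0,0]},{"grip": 0.7,"linear": [0,0,65],"rot": [0,0,0]},{"grip": 0.7,"linear": [0,0,90],"rot": [0,0,0]},{"grip": 0.7,"linear": [0,0,107],"rot": [0,0,0]},{"grip": 0.7,"linear": [0,0,107],"rot": [0,0,0]},{"grip": 0.0,"linear": [0,0,107],"rot": [0,0,0]},{"grip": 0.0,"linear": [0,0,107],"rot": [0,0,0]},{"grip": 0.0,"linear": [0,0,107],"rot": [0,0,0]},{"grip": 0.0,"linear": [0,0,107],"rot": [0,0,0]},{"grip": 0.0,"linear": [0,0,107],"rot": [0,0,0]}]}}

```text
clock: 14.3
position: [633.0, -53.3, 75.2]
ee_rot: [0.125, 0.992, -0.001, 0.001]
contact_force: [-2.0, -3.9, 5.8]
gripper_width: 22.7
grasp_force: 58.9
```

```bash
cat > arc.py <<'E'
import sys
from h import *
s=arm.read_state();v=inv(s['position']);c=np.array([20.,-131.])
th=-np.arctan2(v[1]-c[1],v[0]-c[0])%(2*np.pi);th=th-2*np.pi if th>6 else th
print(s['clock'],s['position'],v,'theta',th,'r',np.hypot(*(v-c)),s['contact_force'],s['gripper_width'])
t0=float(sys.argv[1]);t1=float(sys.argv[2])
P=lambda t:c+60*np.array([np.cos(t),-np.sin(t)])
for t in np.linspace(t0,t1,11)[1:]:
    d=P(t)-P(t0); print(round(t,2),np.round([-d[0],d[1]],1))
E
python3 arc.py 0 1.7
```

```text
14.3 [633.013 -53.291  75.159] [  81.207 -132.435] theta 0.023438957982701653 r 61.22381096193456 [-1.995 -3.854  5.776] 22.675319952143276
0.17 [  0.9 -10.2]
0.34 [  3.4 -20. ]
0.51 [  7.6 -29.3]
0.68 [ 13.3 -37.7]
0.85 [ 20.4 -45.1]
1.02 [ 28.6 -51.1]
1.19 [ 37.7 -55.7]
1.36 [ 47.4 -58.7]
1.53 [ 57.6 -60. ]
1.7 [ 67.7 -59.5]
```

Call:
{"name": "arm_command", "arguments": {"rows": [{"grip": 0,"linear": [1,-10,-5],"rot": [0,0,0]},{"grip": 0,"linear": [3,-20,-5],"rot": [0,0,0]},{"grip": 0,"linear": [8,-29,-5],"rot": [0,0,0]},{"grip": 0,"linear": [13,-38,-5],"rot": [0,0,0]},{"grip": 0,"linear": [20,-45,-5],"rot": [0,0,0]},{"grip": 0,"linear": [29,-51,-5],"rot": [0,0,0]},{"grip": 0,"linear": [38,-56,-5],"rot": [0,0,0]},{"grip": 0,"linear": [47,-59,-5],"rot": [0,0,0]},{"grip": 0,"linear": [58,-60,-5],"rot": [0,0,0]},{"grip": 0,"linear": [68,-60,-5],"rot": [0,0,0]}]}}

```text
clock: 15.55
position: [550.2, -93.2, 75.7]
ee_rot: [0.126, 0.992, 0.001, -0.001]
contact_force: [4.1, 1.1, -16.2]
gripper_width: 22.6
grasp_force: 60.7
```

```bash
python3 arc.py 1.7 3.4
```

```text
15.55 [550.222 -93.219  75.679] [  10.981 -191.738] theta 1.7182125875038823 r 61.404065450543705 [  4.12    1.135 -16.229] 22.597910539560857
1.87 [10.   2.2]
2.04 [19.4  6. ]
2.21 [28.1 11.3]
2.38 [35.7 18.1]
2.55 [42.1 26. ]
2.72 [47.  34.9]
2.89 [50.4 44.6]
3.06 [52.1 54.6]
3.23 [52.  64.8]
3.4 [50.3 74.8]
```

Call:
{"name": "arm_command", "arguments": {"rows": [{"grip": 0,"linear": [10,2,3],"rot": [0,0,0]},{"grip": 0,"linear": [19,6,3],"rot": [0,0,0]},{"grip": 0,"linear": [28,11,3],"rot": [0,0,0]},{"grip": 0,"linear": [36,18,3],"rot": [0,0,0]},{"grip": 0,"linear": [42,26,3],"rot": [0,0,0]},{"grip": 0,"linear": [47,35,3],"rot": [0,0,0]},{"grip": 0,"linear": [50,45,3],"rot": [0,0,0]},{"grip": 0,"linear": [52,55,3],"rot": [0,0,0]},{"grip": 0,"linear": [52,65,3],"rot": [0,0,0]},{"grip": 0,"linear": [50,75,3],"rot": [0,0,0]}]}}

```text
clock: 16.8
position: [522.5, -8.6, 75.5]
ee_rot: [0.125, 0.992, -0.001, 0.001]
contact_force: [6.7, -8.7, -9.0]
gripper_width: 22.3
grasp_force: 61.6
```

```bash
python3 arc.py 3.4 4.4; python3 bar.py
```

```text
16.8 [522.455  -8.557  75.456] [ -37.011 -116.669] theta 3.3878650066363454 r 58.78470293651025 [ 6.75  -8.738 -9.014] 22.34409776838108
3.5 [-1.8  5.7]
3.6 [-4.2 11.2]
3.7 [-7.1 16.5]
3.8 [-10.5  21.4]
3.9 [-14.5  25.9]
4.0 [-18.8  30.1]
4.1 [-23.5  33.8]
4.2 [-28.6  37. ]
4.3 [-34.   39.6]
4.4 [-39.6  41.8]
16.8 [522.455  -8.557  75.456] [ -37.011 -116.669] [ 6.75  -8.738 -9.014]
top link_center [208.6 176. ] 0.63 [13.974 20.213]
top stop_face [211.2 156.8] 0.86 [83.731 28.592]
  blue (203, 159, 18, 26) 171.0
side link_center [207.8 214.7] 0.65 [20.525 20.847]
side stop_face [196.8 205.1] 0.97 [82.053 25.291]
  blue (196, 199, 30, 33) 397.0
```

Call:
{"name": "arm_command", "arguments": {"rows": [{"grip": 0,"linear": [-2,6,2],"rot": [0,0,0]},{"grip": 0,"linear": [-4,11,2],"rot": [0,0,0]},{"grip": 0,"linear": [-7,16,2],"rot": [0,0,0]},{"grip": 0,"linear": [-11,21,2],"rot": [0,0,0]},{"grip": 0,"linear": [-15,26,2],"rot": [0,0,0]},{"grip": 0,"linear": [-19,30,2],"rot": [0,0,0]},{"grip": 0,"linear": [-24,34,2],"rot": [0,0,0]},{"grip": 0,"linear": [-29,37,2],"rot": [0,0,0]},{"grip": 0,"linear": [-34,39,2],"rot": [0,0,0]},{"grip": 0,"linear": [-40,41,2],"rot": [0,0,0]}]}}

```text
clock: 18.35
position: [569.2, 21.4, 75.1]
ee_rot: [0.125, 0.992, -0.001, -0.001]
contact_force: [-4.3, -1.8, 6.3]
gripper_width: 22.5
grasp_force: 63.4
```

```bash
sed -i 's/20.,-131.\]/21.,-131.5]/' arc.py; python3 arc.py 4.4 4.9; python3 bar.py; python3 - <<'E'
from h import *
p=wrist();t=imaging.get_image('top');s=imaging.get_image('side')
g=cv2.resize(t['frame'][140:215,180:270],None,fx=4,fy=4,interpolation=cv2.INTER_CUBIC)
f=cv2.resize(s['frame'][180:255,180:270],None,fx=4,fy=4,interpolation=cv2.INTER_CUBIC)
w=cv2.resize(p['frame'],(400,300))
cv2.imwrite('pics/c7.png',np.vstack([np.hstack([g,f]),np.hstack([w,np.zeros((300,320,3),np.uint8)])])[:,:,::-1])
E
```

```text
18.35 [569.209  21.403  75.139] [  0.8   -76.001] theta 4.363321492919239 r 59.060989492104625 [-4.337 -1.791  6.332] 22.509238853229306
4.45 [-2.9  0.9]
4.5 [-5.8  1.6]
4.55 [-8.7  2.1]
4.6 [-11.7   2.5]
4.65 [-14.7   2.8]
4.7 [-17.7   2.9]
4.75 [-20.7   2.9]
4.8 [-23.7   2.7]
4.85 [-26.7   2.3]
4.9 [-29.6   1.9]
18.35 [569.209  21.403  75.139] [  0.8   -76.001] [-4.337 -1.791  6.332]
top stop_face [212.7 159.7] 0.85 [74.795 20.855]
side link_center [204.2 214.4] 0.86 [26.855 28.908]
side stop_face [197.5 207.5] 0.59 [70.77 28.55]
  blue (193, 200, 29, 33) 328.5
```

View pics/c7.png

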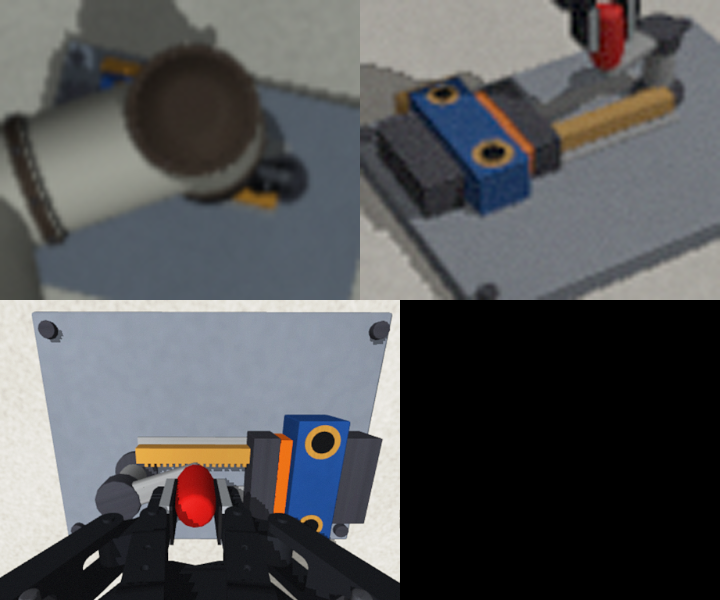

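The bar lies parallel between the orange facing and the fixed jaw, still by the stop. I'll check its -x end numerically (about (365..445,149) in the wrist picture) before tightening.

```bash
python3 - <<'E'
from h import *
p=wrist();im=cv2.cvtColor(p['frame'],cv2.COLOR_RGB2HSV)
m=cv2.inRange(im,(105,120,60),(125,255,255))
c=max(cv2.findContours(m,0,2)[0],key=cv2.contourArea);print(cv2.approxPolyDP(c,4,True).reshape(-1,2).tolist())
for X in [(-35,10,56),(-35,50,56),(-35,10,20),(-35,50,20),(-20,-2,50),(-20,80,50),(-20,50,50),(-120,-210,20),(-120,90,20)]: print(X,np.round(proj(p,W(X))))
E
```

```text
[[365, 147], [362, 170], [376, 180], [365, 273], [382, 282], [393, 274], [406, 275], [414, 285], [409, 298], [420, 305], [447, 156], [418, 147]]
(-35, 10, 56) [389. 156.]
(-35, 50, 56) [455. 156.]
(-35, 10, 20) [367. 147.]
(-35, 50, 20) [423. 147.]
(-20, -2, 50) [363. 178.]
(-20, 80, 50) [492. 178.]
(-20, 50, 50) [445. 178.]
(-120, -210, 20) [39. 14.]
(-120, 90, 20) [506.  15.]
```

The bar x matches the seated pose to within a pixel. Tightening.

Call:
{"name": "arm_command", "arguments": {"rows": [{"grip": 0,"linear": [-6,2,0],"rot": [0,0,0]},{"grip": 0,"linear": [-12,2,0],"rot": [0,0,0]},{"grip": 0,"linear": [-18,3,0],"rot": [0,0,0]},{"grip": 0,"linear": [-24,3,0],"rot": [0,0,0]},{"grip": 0,"linear": [-28,2,0],"rot": [0,0,0]},{"grip": 0,"linear": [-31,2,0],"rot": [0,0,0]},{"grip": 0,"linear": [-31,2,0],"rot": [0,0,0]},{"grip": 0,"linear": [-31,2,0],"rot": [0,0,0]}]}}

```text
clock: 19.85
position: [599.9, 16.1, 75.1]
ee_rot: [0.125, 0.992, -0.0, -0.001]
contact_force: [-5.0, 0.3, 7.4]
gripper_width: 22.7
grasp_force: 63.6
```

```bash
python3 arc.py 4.9 5.0|head -1
```

```text
19.85 [599.901  16.142  75.116] [ 31.834 -73.446] theta 4.896887364057836 r 59.055973586392234 [-4.984  0.335  7.43 ] 22.650268384649618
```

Call:
{"name": "arm_command", "arguments": {"rows": [{"grip": 0,"linear": [-2,0,0],"rot": [0,0,0]},{"grip": 0,"linear": [-3,0,0],"rot": [0,0,0]},{"grip": 0,"linear": [-3,0,0],"rot": [0,0,0]}]}}

```text
clock: 20.23
position: [601.9, 15.2, 75.1]
ee_rot: [0.125, 0.992, -0.001, -0.002]
contact_force: [-6.0, -0.6, 8.1]
gripper_width: 22.1
grasp_force: 63.7
```

```bash
python3 arc.py 4.9 5.0|head -1
```

```text
20.225 [601.938  15.157  75.1  ] [ 34.053 -73.892] theta 4.935208712675337 r 59.067873366149435 [-5.966 -0.645  8.125] 22.146526767266018
```

Angle is about 4.93 and 6 N at the grip, as expected for a tight clamp. Now release and lift.

Call:
{"name": "arm_command", "arguments": {"rows": [{"grip": 0.7,"linear": [1,0,0],"rot": [0,0,0]},{"grip": 0.7,"linear": [1,0,0],"rot": [0,0,0]},{"grip": 0.7,"linear": [1,0,0],"rot": [0,0,0]},{"grip": 0.7,"linear": [1,0,0],"rot": [0,0,0]},{"grip": 0.7,"linear": [1,0,-30],"rot": [0,0,0]},{"grip": 0.7,"linear": [1,0,-80],"rot": [0,0,0]},{"grip": 0.7,"linear": [40,0,-140],"rot": [0,0,0]},{"grip": 0.7,"linear": [90,0,-190],"rot": [0,0,0]},{"grip": 0.7,"linear": [110,0,-200],"rot": [0,0,0]},{"grip": 0.7,"linear": [110,0,-200],"rot": [0,0,0]}]}}

```text
clock: 21.48
position: [497.3, 42.8, 276.1]
ee_rot: [0.124, 0.992, 0.002, 0.003]
contact_force: [-0.3, -0.1, -0.8]
gripper_width: 59.6
grasp_force: 0.0
```

```bash
python3 - <<'E'
from h import *
p=wrist()
s=arm.read_state();print(s['position'],s['clock'],s['contact_force'],s['gripper_width'])
for q,z in [('link_center',38),('jaw',20),('stop_face',33),('grip_mid',108)]:
    for a in models.tip_of(p,q)[:1]:
        v=inv(at_z(p,a['pixel'],z));print(q,a['pixel'],round(a['score'],2),v, -np.arctan2(v[1]+131.5,v[0]-21)%6.283 if q[0]=='g' else '')
im=cv2.cvtColor(p['frame'],cv2.COLOR_RGB2HSV)
for n,lo,hi,z in(('blue',(105,120,40),(125,255,255),56),('orange',(5,180,100),(13,255,255),50),('red',(0,180,60),(3,255,255),131)):
    m=cv2.inRange(im,lo,hi);c=max(cv2.findContours(m,0,2)[0],key=cv2.contourArea)
    q=cv2.approxPolyDP(c,3,True).reshape(-1,2);print(n,[(u.tolist(),inv(at_z(p,u,z)).round(0).tolist()) for u in q])
E
```

```text
[497.573  42.628 274.247] 21.525 [-0.012  0.173 -1.206] 59.90418845879784
link_center [320.3, 218.2] 0.75 [16.916 27.625] 
jaw [308.8, 217.8] 0.55 [23.503 15.249] 
stop_face [317.2, 251.6] 0.92 [71.24  27.801] 
grip_mid [250.2, 252.8] 0.61 [ 33.346 -70.523] 4.911969331789231
blue [([335, 179], [-44.0, 39.0]), ([308, 179], [-44.0, 4.0]), ([311, 199], [-17.0, 9.0]), ([308, 247], [52.0, 9.0]), ([304, 250], [57.0, 4.0]), ([309, 260], [72.0, 12.0]), ([314, 232], [30.0, 16.0]), ([328, 232], [30.0, 35.0]), ([337, 242], [45.0, 48.0]), ([342, 189], [-31.0, 49.0])]
orange [([305, 191], [-26.0, 2.0]), ([303, 247], [55.0, 3.0]), ([309, 205], [-7.0, 8.0])]
red [([247, 236], [1.0, -74.0]), ([240, 243], [9.0, -82.0]), ([241, 263], [34.0, -81.0]), ([250, 267], [39.0, -71.0]), ([257, 261], [31.0, -63.0]), ([257, 243], [9.0, -63.0])]
```

```bash
python3 -c "
from bench import job
print(job.job_done())"
```

```text
the job is handed in; nothing more can be done
None
```

The bar is seated against the brass stop and clamped with the crank at about 4.9 rad, and the crank is released; I handed the job in at about 21.5 s, but no verdict came back. My first push rode over the bar without moving it, and the second seated it.

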